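# Stamp a soap bar and keep the press lever held level

### The job

Lift the green soap bar out of its mould and lay it flat in the nest of the lever press without dropping it. Then, letting go of the bar, bring the press's red-knobbed lever down until it is level (red pointer on the middle of the green mark), so that the sprung stamp bears on the bar, and finish still holding the lever there: do not let it spring back and do not force it down past level. Leave the other bars in the mould and everything else on the worktop where it is.

Things in the scene. Friction and masses are not known exactly. Their poses are not given: they have to be found in the camera images.
- bar_green: The green soap bar to be stamped: a block 68 x 44 x 28 mm (its x, y, z), 90 g nominal, loose. Origin: centre of its underside. Starts in one of the three cavities of the mould (which one varies), lying along the mould's x. Grip it across the 44 mm width (its y) at the middle of its length.
- bar_cream: Cream-coloured bar of the same size in another cavity; stays there.
- bar_blue: Blue bar of the same size in another cavity; stays there.
- mould: Fixed mauve mould 95 x 265 x 26 mm (x, y, z), origin at the centre of its underside. Three open cavities 71 x 47 mm, centres at y -88, 0, +88 mm, floor 6 mm above the worktop; bar tops stand 34 mm above it. A finger slot as deep as the cavities crosses the middle of all three along y (40 mm wide in x), so 44 mm is free between neighbouring bars. Place and yaw vary.
- press: Fixed soap press: dark wooden base 270 x 130 x 15 mm from x -110 to +160 mm; origin on the worktop under the nest's centre; -x is its front, roughly towards the robot. Hinge posts at x +130, 105 mm high. A white post 125 mm high with a green mark (middle 85 mm high) stands at x -45, y +60 mm. Place and yaw vary.
- nest (a point): Centre of the nest's steel floor, 18 mm above the worktop; axes as the press. The nest takes a bar lengthwise along x: 77 x 51 mm inside, wooden fences 8 mm high at the ends and corners; its long sides are open over the middle 44 mm for the fingers. The seated bar's origin comes to this point, its top at 46 mm.
- lever_hinge (a point): Point on the lever's hinge axis, 85 mm above the worktop, at x +130 mm of the press; the hinge axis is the press's y.
- knob (a point): Centre of the red ball knob, 34 mm diameter, at the lever's end, 215 mm from the hinge axis. Raised: 300 mm above the worktop, 115 mm behind the nest centre; level: 85 mm above, 85 mm in front of it. It can be pinched from above along the press's y (it turns between the pads) and led round the arc, or pushed. Next to it the lever is a 14 mm rod, then a 20 x 14 mm bar.
- lever (a joint): Lever angle above level (rad): 1.5 raised (start, held by its spring), 0 level (pointer on the middle of the green mark), -0.09 lower stop. At angle a the knob is at press x = 130 - 215 cos a, height 85 + 215 sin a (mm). The spring always lifts it: about 1 N at the knob when raised, 3 N near level, 8 N at level with a bar under the stamp.
- stamp: Brass stamp plate 50 x 36 x 12 mm under the lever, 130 mm from the hinge, origin at the centre of its lower face. It is sprung (1 N per mm, 20 mm of travel) so it yields into the lever: with a bar in the nest it touches it about 0.06 rad above level and presses with about 8 N at level.
- oil_bottle: Small amber bottle, 36 mm diameter, 85 mm high; bystander.
- bowl: White bowl, 130 mm across, 55 mm high; bystander.
- mug: Blue mug, 80 mm across, 90 mm high; bystander.
- spatula: Spatula lying on the worktop; bystander.
- jar: Jar, 70 mm across, 90 mm high; bystander.
There are look-alikes about, which are no part of the job. Leave any purple look-alike of the bar_green alone.

How it is judged:
By the outcome, as a careful person would: the job done as asked, in the order asked, and still so for the second after the job is handed in, while the arm keeps its last pose, push and grip.
It also fails if it takes over 72 s, if anything falls off the work surface, if the arm or the gripper's body presses on something with over 40 N, if the wrist force passes 120 N, or if a joint passes its speed limit or range.

### The arm

A 7-joint arm with a two-finger parallel gripper is mounted at the origin on the work surface. World frame = base frame: x ahead of the robot, y to its left, z up, the work surface at z = 0. Lengths are in m, angles in rad, forces in N, time in s.
With the tool pointing down it reaches from about 0.4 to 0.85 m from the base axis. Payload 4.5 kg.
Tool frame: the origin (TCP) lies where the fingers leave the gripper's body, on its centre line; the fingertips stand 64 mm ahead of it and the grasp point (between the pads) lies 45 mm ahead of it; z points along the fingers, y is the line along which they close (so a half turn about z gives the same grasp; the last joint's range is limited). The gripper opens to 88 mm and grips with 3 to 60 N. Pads are 18 mm wide; open, the fingers measure 123 mm over their backs; the gripper's body (75 mm by 187 mm) begins 45 mm behind the grasp point.
Start: joints at [0.034, 0.689, -0.195, 1.565, 0.157, 0.902, -0.215], TCP at [0.625, 0, 0.303] pointing down, gripper open.
Joint ranges: [-3.01, 3.01], [-0.46, 2.08], [-1.47, 1.51], [0.13, 2.56], [-1, 4.14], [0.04, 2.09], [-2.66, 2.66]. Speed limits (rad/s): [2.57, 2.57, 3.14, 3.14, 3.14, 3.14, 3.14].

### API

Orientations are given as a unit quaternion [x, y, z, w].
In Python, from plant import r gives the robot as it stands.
- The arm moves only by the tool play_rows, never from a script. Its arguments are lists of equal length, an entry for each row: "translation": the shift along the tool's x, y, z in m, a list of three; "delta_rot": the turn, a rotation vector about the tool's x, y, z in degrees, a list of three; "grip": the opening, from -1 (shut) to 1 (fully open). In form: {"translation": [[x, y, z], ...], "delta_rot": [[rx, ry, rz], ...], "grip": [grip, ...]}. A call has 1 to 20 rows; each row shifts and turns the commanded pose from where the row before left it, along the tool's axes as they then stand; what a row does not reach is not made up. A row lasts 1/8 s, in which the tool goes at most 62.5 mm and 10.7 degrees, less where a joint would pass 70% of its speed; a pose out of reach is approached as far as the arm can. A call with a gripper value outside its range is refused whole. The fingers move at their own pace and stop on an object; "squeeze" is the grip in N (left out, the last holds). Time passes only in rows, so rows that do not move let the fingers close. It gives the time, the measured TCP pose, the force, the opening and the grip force at its end, in the units of the state.
- r.get_state(): the state, without advancing time (a new reading comes with each control period).
- r.snapshot(name): name is "scene" or "side" or "wrist"; returns the picture (384x512x3 uint8, blue, green, red); there is no depth.
- r.get_calibration(name): a dict with "intrinsics" (3x3 intrinsics, pixels), "k1" (the pictures are not rectified: a ray, as slopes to the right and down, at radius r is drawn at 1 + k1 r^2 times it, then the intrinsics apply), "eye" and "rotation" of the camera in the world. Camera axes: x right, y up, looking along -z (the intrinsics and any distortion apply to the point x, -y, -z); pixel columns grow to the right and rows downward; lengths in m; the calibration is good to about 2 mm. A picture is of the moment at which its call begins: read the wrist's pose just before it. get_calibration takes no time and is no camera call; for the wrist camera it gives the pose at the moment of the call.
- r.finish_job(): hands the job in; it is judged then, once.
Trained networks look in the newest picture that a camera, given by its name, has taken for a name from the list of things; names that differ only in an ending like _2 or _b are one class to them, and where a whole thing is asked for, a point or a joint stands for the part that bears it (a point fixed in the world has none). Each returns a list of dicts, best first, with "confidence" (0 to 1); they miss things now and then, are a little off and sometimes report something else, mostly with a low value. They report only what shows in the picture. A call takes as long as a camera call. They do not tell look-alikes from the thing itself.
- r.look_for(camera, target): "point" ([x, y, z] in m, in world coordinates, good to about 4 mm: the middle of the surface that is visible of it).
- r.silhouettes(camera, target): "pixels" (384x512 bool, what is visible of it).
The state is a dict: "clock": time; "q": joint angles; "qd": joint speeds; "joint_torque": joint torques, N m; "tool_pos": TCP position; "eef_rot": TCP orientation; "contact_force": force on the tool from outside, world axes, zero at the start; "moment": the same for the moment, N m; "opening": opening from 0.0 (shut) to 1.0 (fully open); "finger_force": force on a finger pad.
Only numpy, scipy, OpenCV 4.12 (cv2) and the standard library are available. Lean on these libraries where they do the work, as an engineer would, in place of code of your own. Each camera call takes 0.05 s, during which the arm holds its last target. There are 200 camera calls.

## Working session

There is one attempt and no reset: what is moved stays moved. The work goes in short steps, Python scripts to look and compute and a tool call to move; the robot and the scene stay as the last step left them, time stands still between calls to the robot, and variables do not carry over. Pictures are saved under pics/ and viewed, at most 10 in all, crops included, and the job is handed in when it is done.

Besides the shell and the picture viewer there is one more tool, called after "Emit:" as name(argument=value, ...), one argument or row to a line, values as JSON. play_rows: Moves the arm, as the interface text tells. Its arguments: {"type":"object","properties":{"translation":{"type":"array","items":{"type":"array","items":{"type":"number"}}},"delta_rot":{"type":"array","items":{"type":"array","items":{"type":"number"}}},"grip":{"type":"array","items":{"type":"number"}},"squeeze":{"type":"number"}},"required":["translation","delta_rot","grip"]}

```bash
mkdir -p pics; ls; cat > h.py <<'E'
import numpy as np, cv2
from plant import r
from scipy.spatial.transform import Rotation as R
def proj(c,P):
    P=np.atleast_2d(P); d=(P-np.array(c["eye"]))@np.array(c["rotation"])
    s=np.c_[d[:,0]/-d[:,2],-d[:,1]/-d[:,2]]; s=s*(1+c["k1"]*(s**2).sum(1,keepdims=True))
    K=np.array(c["intrinsics"]); return np.c_[s,np.ones(len(s))]@K.T[:,:2]
def ray(c,uv):
    K=np.array(c["intrinsics"])
    p=cv2.undistortPoints(np.array([[uv]],float),K,np.array([c["k1"],0,0,0.]))[0,0]
    d=np.array(c["rotation"])@np.array([p[0],-p[1],-1]); return np.array(c["eye"]),d/np.linalg.norm(d)
def atz(c,uv,z):
    e,d=ray(c,uv); return e+d*(z-e[2])/d[2]
def tri(obs):
    A=np.zeros((3,3));b=np.zeros(3)
    for c,uv in obs:
        e,d=ray(c,uv);M=np.eye(3)-np.outer(d,d);A+=M;b+=M@e
    return np.linalg.solve(A,b)
E
python3 - <<'E'
from h import *
np.set_printoptions(precision=4,suppress=True)
for n in ["scene","side","wrist"]:
    c=r.get_calibration(n); im=r.snapshot(n); cv2.imwrite(f"pics/{n}0.png",im)
    print(n,c["eye"],c["k1"],np.array(c["intrinsics"])[0])
    for t in ["bar_green","bar_cream","bar_blue","mould","press","knob","stamp","oil_bottle","bowl","mug","jar"]:
        print(t,[(np.round(d["point"],3).tolist(),round(d["confidence"],2)) for d in r.look_for(n,t)][:3])
a=[cv2.imread(f"pics/{n}0.png") for n in ["scene","side"]]
E
```

```text
pics
scene [1.4872 0.3088 0.9111] -0.13995327412966516 [464.2806   0.     252.5948]
bar_green [([0.367, -0.356, 0.028], 0.54), ([0.482, -0.307, 0.031], 0.51)]
bar_cream []
bar_blue [([0.493, -0.14, 0.034], 0.52)]
mould [([0.523, -0.202, 0.023], 0.75), ([0.622, 0.253, 0.02], 0.18)]
press [([0.624, 0.25, 0.021], 0.76)]
knob [([0.639, 0.253, 0.212], 0.79)]
stamp [([0.599, 0.236, 0.219], 0.53)]
oil_bottle [([0.758, 0.039, 0.052], 0.68)]
bowl [([0.761, -0.186, 0.028], 0.91)]
mug [([0.597, 0.472, 0.065], 0.67), ([0.522, -0.205, 0.021], 0.17)]
jar [([0.608, -0.473, 0.065], 0.95), ([0.6, 0.235, 0.222], 0.33)]
side [ 0.5292 -0.6829  0.8622] 0.03517485861516612 [371.1702   0.     253.2191]
bar_green [([0.351, -0.369, 0.028], 0.86), ([0.478, -0.322, 0.032], 0.78)]
bar_cream [([0.488, -0.237, 0.032], 0.75)]
bar_blue [([0.494, -0.151, 0.036], 0.73), ([0.54, 0.222, 0.015], 0.62)]
mould [([0.479, -0.265, 0.026], 0.73)]
press [([0.542, 0.223, 0.016], 0.96)]
knob []
stamp [([0.592, 0.23, 0.222], 0.68)]
oil_bottle [([0.741, 0.024, 0.048], 0.81)]
bowl [([0.794, -0.155, 0.026], 0.87)]
mug [([0.599, 0.502, 0.059], 0.57)]
jar [([0.591, -0.474, 0.09], 0.72), ([0.504, -0.432, 0.0], 0.28)]
wrist [0.6251 0.0815 0.3851] 0.007510230491440426 [267.0257   0.     258.7213]
bar_green [([0.48, -0.305, 0.03], 0.8)]
bar_cream [([0.49, -0.207, 0.017], 0.42)]
bar_blue [([0.521, -0.144, 0.032], 0.49)]
mould [([0.508, -0.187, 0.027], 0.87)]
press [([0.509, 0.184, 0.016], 0.66)]
knob []
stamp []
oil_bottle []
bowl [([0.791, -0.155, 0.038], 0.57), ([0.522, -0.145, 0.034], 0.39)]
mug [([0.792, -0.154, 0.037], 0.48)]
jar []
```

View pics/scene0.png

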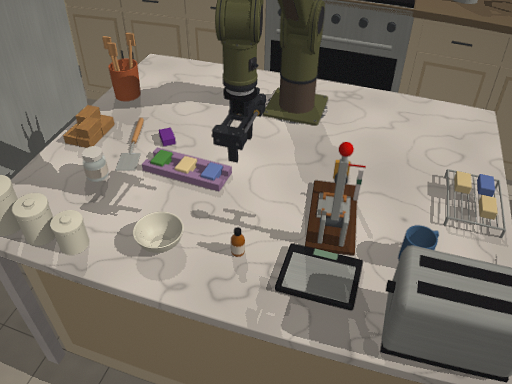

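View pics/side0.png

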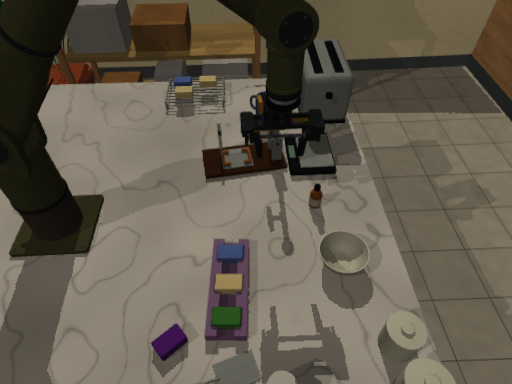

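View pics/wrist0.png

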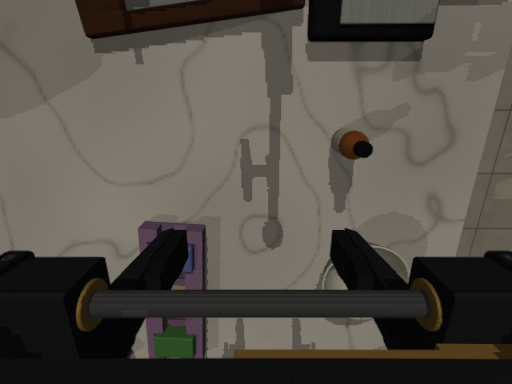

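The scene picture shows the mould with green (162,158), cream (187,164) and blue (212,171) bars, the purple look-alike at (167,137), and the press at (333,210) with its knob at (346,149). In the side picture the green bar is at (226,317), purple at (169,341) and the press nest at (237,157).

```bash
cat >> h.py <<'E'
def mask(im,h0,h1,s=90,v=30):
    m=cv2.inRange(cv2.cvtColor(im,cv2.COLOR_BGR2HSV),(h0,s,v),(h1,255,255))
    n,l,st,ce=cv2.connectedComponentsWithStats(m)
    return [(st[i,4],ce[i],st[i,:4],(l==i)) for i in np.argsort(-st[1:,4])[:4]+1] if n>1 else []
E
python3 - <<'E'
from h import *
np.set_printoptions(precision=4,suppress=True)
s=r.get_state();print(s["tool_pos"],s["eef_rot"]);print(R.from_quat(s["eef_rot"]).as_matrix())
c=r.get_calibration("wrist");print(np.array(c["rotation"]),c["eye"])
C={n:r.get_calibration(n) for n in["scene","side","wrist"]};I={n:cv2.imread(f"pics/{n}0.png") for n in C}
for col,(a,b) in dict(green=(50,75),blue=(100,122),cream=(15,30),red=(0,4)).items():
  for n in C:
    for m in mask(I[n],a,b)[:3]:
      if m[0]>40: print(col,n,m[0],m[1],m[2],atz(C[n],m[1],.034))
b=[r.silhouettes(n,"bar_green") for n in ["scene","side"]]
E
```

```text
[0.625  0.     0.3028] [0.7071 0.7071 0.     0.    ]
[[ 0.      1.      0.0001]
 [ 1.     -0.      0.    ]
 [ 0.      0.0001 -1.    ]]
[-0.1594 -0.0002 -0.0001  0.9872] [0.6251 0.0815 0.3851]Traceback (most recent call last):
  File "<stdin>", line 9, in <module>
  File "h.py", line 13, in atz
    e,d=ray(c,uv); return e+d*(z-e[2])/d[2]
        ~~~^^^^^^
  File "h.py", line 11, in ray
    d=np.array(c["rotation"])@np.array([p[0],-p[1],-1]); return np.array(c["eye"]),d/np.linalg.norm(d)
      ~~~~~~~~~~~~~~~~~~~~~~~^~~~~~~~~~~~~~~~~~~~~~~~~~
ValueError: matmul: Input operand 1 has a mismatch in its core dimension 0, with gufunc signature (n?,k),(k,m?)->(n?,m?) (size 3 is different from 4)
```

```bash
sed -i 's/np.array(c\["rotation"\])/R.from_quat(c["rotation"]).as_matrix()/' h.py
python3 - <<'E'
from h import *
np.set_printoptions(precision=4,suppress=True)
C={n:r.get_calibration(n) for n in["scene","side","wrist"]};I={n:cv2.imread(f"pics/{n}0.png") for n in C}
for col,(a,b) in dict(green=(50,75),blue=(100,122),cream=(15,30),red=(0,4)).items():
  for n in C:
    for m in mask(I[n],a,b)[:3]:
      if m[0]>60: print(col,n,m[0],m[1],m[2],atz(C[n],m[1],.034))
E
```

```text
green scene 228 [161.693  157.8026] [151 150  21  16] [ 0.4882 -0.31    0.034 ]
green side 606 [225.995  317.1089] [211 307  30  22] [ 0.4784 -0.3204  0.034 ]
green wrist 1073 [174.1445 343.0913] [154 326  41  33] [ 0.4813 -0.3066  0.034 ]
blue scene 631 [420.0301 237.5769] [399 226  39  32] [0.5819 0.4782 0.034 ]
blue scene 307 [485.5016 184.9218] [477 174  18  22] [0.2975 0.6649 0.034 ]
blue scene 237 [211.9072 171.1097] [201 163  22  17] [ 0.4996 -0.1368  0.034 ]
blue side 421 [229.8717 252.9762] [217 245  26  18] [ 0.4888 -0.1474  0.034 ]
blue side 150 [182.34  80.8 ] [174  76  17  10] [0.303  0.6922 0.034 ]
blue wrist 204 [189.1912 259.4853] [182 244  12  28] [ 0.5201 -0.1433  0.034 ]
cream scene 1274 [ 88.5997 127.1279] [ 63 105  51  43] [ 0.4109 -0.6317  0.034 ]
cream scene 310 [487.9065 206.2806] [479 195  18  24] [0.3957 0.6663 0.034 ]
cream scene 253 [462.6403 181.4545] [455 171  16  22] [0.3041 0.5949 0.034 ]
cream side 6089 [177.3965  38.6824] [ 63   2 201  66] [0.2536 1.0576 0.034 ]
cream side 2104 [496.6331  45.2609] [471   0  41  99] [1.6887 0.8801 0.034 ]
cream side 905 [ 86.5348 218.8862] [ 61 195  42  57] [ 0.0869 -0.0106  0.034 ]
cream wrist 3083 [388.5978 352.7113] [233 343 279  17] [ 0.8489 -0.3279  0.034 ]
cream wrist 802 [ 87.8005 304.4613] [ 75 278  33  53] [ 0.3512 -0.2258  0.034 ]
cream wrist 782 [429.4987 304.7916] [410 278  33  53] [ 0.8991 -0.2267  0.034 ]
red scene 173 [345.7977 148.7919] [339 142  15  15] [0.2579 0.2265 0.034 ]
```

Emit:
play_rows(
  translation=[
    [-0.052, -0.016, 0.01],
    [-0.052, -0.016, 0.01],
    [-0.052, -0.016, 0.01],
    [-0.052, -0.016, 0.01],
    [-0.052, -0.016, 0.01],
    [-0.054, -0.015, 0.013],
    [0, 0, 0],
    [0, 0, 0],
    [0, 0, 0],
    [0, 0, 0],
    [0, 0, 0],
    [0, 0, 0],
    [0, 0, 0],
    [0, 0, 0],
    [0, 0, 0],
    [0, 0, 0],
  ],
  delta_rot=[
    [0, 0, 0],
    [0, 0, 0],
    [0, 0, 0],
    [0, 0, 0],
    [0, 0, 0],
    [0, 0, 0],
    [0, 0, -9.6],
    [0, 0, -9.6],
    [0, 0, -9.6],
    [0, 0, -9.6],
    [0, 0, -9.6],
    [0, 0, -9.6],
    [0, 0, -9.6],
    [0, 0, -9.6],
    [0, 0, -9.6],
    [0, 0, 0],
  ],
  grip=[1, 1, 1, 1, 1, 1, 1, 1, 1, 1, 1, 1, 1, 1, 1, 1],
)

```text
clock: 3.8
tool_pos: [0.5299, -0.3143, 0.2395]
eef_rot: [0.033, 0.999, 0.0, 0.0]
contact_force: [0.6, 0.3, 0.4]
opening: 1.0
finger_force: 0.0
```

```bash
python3 - <<'E'
from h import *
np.set_printoptions(precision=4,suppress=True)
for n in ["wrist","scene","side"]:
    c=r.get_calibration(n);im=r.snapshot(n);cv2.imwrite(f"pics/{n}1.png",im)
    for m in mask(im,50,75)[:2]:
        if m[0]<60: continue
        cn=max(cv2.findContours(m[3].astype(np.uint8),0,1)[0],key=len)
        rc=cv2.boxPoints(cv2.minAreaRect(cn)); print(n,m[:3],atz(c,m[1],.034)[:2],"\n",np.array([atz(c,p,.034)[:2] for p in rc]))
s=r.get_state();print(s["tool_pos"],s["eef_rot"],s["q"],s["clock"])
E
```

```text
wrist (np.int32(2633), array([253.3684, 131.6586]), array([233, 100,  42,  65], dtype=int32)) [ 0.4767 -0.3169] 
 [[ 0.4439 -0.3353]
 [ 0.4466 -0.2936]
 [ 0.513  -0.2968]
 [ 0.51   -0.3417]]
scene (np.int32(229), array([161.6638, 157.7904]), array([151, 150,  21,  16], dtype=int32)) [ 0.4881 -0.3101] 
 [[ 0.521  -0.3325]
 [ 0.4494 -0.357 ]
 [ 0.4531 -0.2909]
 [ 0.5235 -0.2693]]
side (np.int32(577), array([225.6551, 317.591 ]), array([211, 307,  30,  22], dtype=int32)) [ 0.4776 -0.3215] 
 [[ 0.4432 -0.2939]
 [ 0.5113 -0.2977]
 [ 0.51   -0.3475]
 [ 0.4445 -0.3438]]
side (np.int32(159), array([52.0629,  4.5346]), array([42,  0, 21, 14], dtype=int32)) [-0.4423  1.4724] 
 [[-0.5129  1.5335]
 [-0.4068  1.5309]
 [-0.3615  1.3648]
 [-0.4622  1.3677]]
[ 0.53   -0.314   0.2398] [ 0.0327  0.9995 -0.0001  0.    ] [ 0.807   0.8198 -0.6428  1.6408  0.6007  0.8873  1.4316] 3.95
```

View pics/wrist1.png

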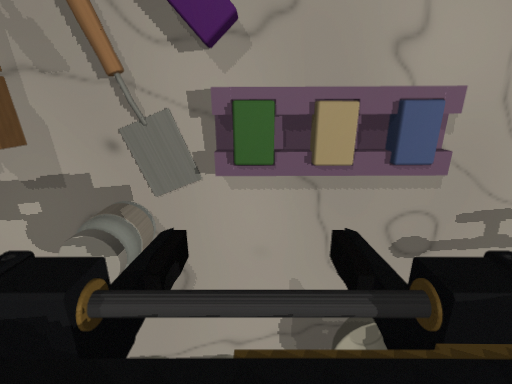

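The wrist picture shows the green bar at (254,131), with cream (336,132) and blue (417,131) beside it. The mould lies square to the tool, and the purple look-alike is at (205,15). I'll go lower for a second view.

Emit:
play_rows(
  translation=[
    [0, -0.003, 0.04],
    [0, -0.003, 0.04],
    [0, 0, 0],
  ],
  delta_rot=[
    [0, 0, 0],
    [0, 0, 0],
    [0, 0, 0],
  ],
  grip=[1, 1, 1],
)

```text
clock: 4.32
tool_pos: [0.5278, -0.3197, 0.1573]
eef_rot: [0.032, 0.999, 0.001, -0.003]
contact_force: [-1.1, 0.1, 0.2]
opening: 0.999
finger_force: 0.0
```

```bash
python3 - <<'E'
from h import *
np.set_printoptions(precision=4,suppress=True)
def cen(im):
    m=mask(im,50,75)[0]; cn=max(cv2.findContours(m[3].astype(np.uint8),0,1)[0],key=len)
    return m[1],cv2.minAreaRect(cn)
w1=cv2.imread("pics/wrist1.png"); s=r.get_state(); c2=r.get_calibration("wrist"); w2=r.snapshot("wrist"); cv2.imwrite("pics/wrist2.png",w2)
# first wrist pose: same rotation, shift of TCP
c1=dict(c2); c1["eye"]=np.array(c2["eye"])+np.array([.53,-.314,.2398])-np.array(s["tool_pos"])
a,b=cen(w1),cen(w2); print(a,b)
print("tri",tri([(c1,a[0]),(c2,b[0])]), tri([(c1,a[1][0]),(c2,b[1][0])]))
rc=cv2.boxPoints(b[1]); print(np.array([atz(c2,p,.034)[:2] for p in rc]), np.mean([atz(c2,p,.034)[:2] for p in rc],0),atz(c2,b[0],.034))
print(s["tool_pos"],s["eef_rot"])
E
```

```text
(array([253.3684, 131.6586]), ((253.5, 132.0), (64.0, 41.0), 90.0)) (array([258.4499, 145.2594]), ((259.0, 146.0), (86.0, 58.0), 90.0))
tri [ 0.475  -0.3165  0.0427] [ 0.4748 -0.3162  0.0477]
[[ 0.4443 -0.3357]
 [ 0.447  -0.2933]
 [ 0.513  -0.2953]
 [ 0.51   -0.3421]] [ 0.4785 -0.3166] [ 0.4763 -0.3169  0.034 ]
[ 0.5278 -0.3197  0.1573] [ 0.0321  0.9995  0.0007 -0.0029]
```

Emit:
play_rows(
  translation=[
    [0.023, 0, 0.01],
    [0.0235, 0, 0.01],
    [0, 0, 0],
    [0, 0, 0],
  ],
  delta_rot=[
    [0, 0, 0],
    [0, 0, 0],
    [0, 0, 0],
    [0, 0, 0],
  ],
  grip=[1, 1, 1, 1],
)

```text
clock: 4.88
tool_pos: [0.4855, -0.3172, 0.1415]
eef_rot: [0.031, 1.0, -0.001, 0.002]
contact_force: [0.6, -1.0, 0.3]
opening: 1.002
finger_force: 0.0
```

```bash
python3 - <<'E'
from h import *
s=r.get_state();print(s["tool_pos"],s["eef_rot"],s["clock"])
c=r.get_calibration("wrist");im=r.snapshot("wrist");cv2.imwrite("pics/wrist3.png",im)
for m in mask(im,50,75)[:1]: print(m[:3],atz(c,m[1],.034))
E
```

```text
[ 0.48547414 -0.31723242  0.14146221] [ 3.14498010e-02  9.99502925e-01 -5.18096034e-04  2.13157973e-03] 4.875
(np.int32(4788), array([259.17021721, 200.4559315 ]), array([230, 159,  60,  85], dtype=int32)) [ 0.47431218 -0.31670942  0.034     ]
```

View pics/wrist3.png

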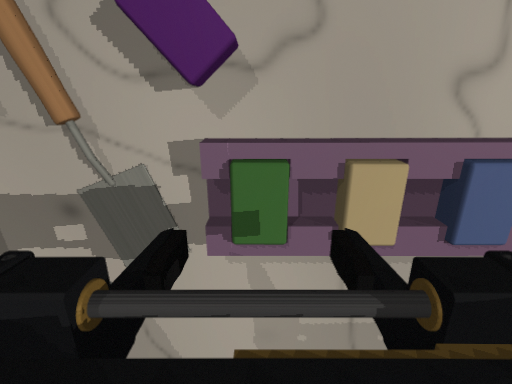

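The wrist picture shows the green bar centred between the fingers at (259,202). The finger slot is open to the mould's left end at (205,200), so I'll narrow the opening, descend and grip.

Emit:
play_rows(
  translation=[
    [0, 0, 0.012],
    [0, 0, 0.015],
    [0, 0, 0.015],
    [0, 0, 0.015],
    [0, 0, 0.01],
    [0, 0, 0],
    [0, 0, 0],
    [0, 0, 0],
  ],
  delta_rot=[
    [0, 0, 0],
    [0, 0, 0],
    [0, 0, 0],
    [0, 0, 0],
    [0, 0, 0],
    [0, 0, 0],
    [0, 0, 0],
    [0, 0, 0],
  ],
  grip=[0.45, 0.45, 0.45, 0.45, 0.45, 0.45, 0.45, 0.45],
)

```text
clock: 5.92
tool_pos: [0.4834, -0.3172, 0.0731]
eef_rot: [0.031, 1.0, -0.0, 0.0]
contact_force: [0.0, 0.4, -0.5]
opening: 0.725
finger_force: 0.0
```

Emit:
play_rows(
  translation=[
    [0, 0, 0],
    [0, 0, 0],
    [0, 0, 0],
    [0, 0, 0],
    [0, 0, 0],
    [0, 0, 0],
  ],
  delta_rot=[
    [0, 0, 0],
    [0, 0, 0],
    [0, 0, 0],
    [0, 0, 0],
    [0, 0, 0],
    [0, 0, 0],
  ],
  grip=[-0.2, -0.2, -0.2, -0.2, -0.2, -0.2],
  squeeze=20,
)

```text
clock: 6.68
tool_pos: [0.4833, -0.3171, 0.0729]
eef_rot: [0.031, 1.0, -0.0, 0.0]
contact_force: [-0.6, -0.5, 2.7]
opening: 0.495
finger_force: 20.0
```

Emit:
play_rows(
  translation=[
    [0, 0, -0.01],
    [0, 0, -0.015],
    [0, 0, -0.025],
    [0, 0, -0.04],
    [0, 0, -0.04],
    [0, 0, -0.04],
    [0, 0, 0],
    [0, 0, 0],
  ],
  delta_rot=[
    [0, 0, 0],
    [0, 0, 0],
    [0, 0, 0],
    [0, 0, 0],
    [0, 0, 0],
    [0, 0, 0],
    [0, 0, 0],
    [0, 0, 0],
  ],
  grip=[-0.2, -0.2, -0.2, -0.2, -0.2, -0.2, -0.2, -0.2],
)

```text
clock: 7.68
tool_pos: [0.4826, -0.3171, 0.2426]
eef_rot: [0.031, 1.0, -0.0, -0.0]
contact_force: [0.2, 0.4, -1.1]
opening: 0.497
finger_force: 20.0
```

```bash
python3 - <<'E'
from h import *
np.set_printoptions(precision=4,suppress=True)
s=r.get_state();print(s["tool_pos"],s["eef_rot"],s["clock"],s["opening"],s["contact_force"])
C={n:r.get_calibration(n) for n in ["scene","side"]};I={n:r.snapshot(n) for n in C}
for n in C: cv2.imwrite(f"pics/{n}4.png",I[n])
m=mask(I["scene"],0,4)[0];print("knob",m[1],atz(C["scene"],m[1],.3)[:2])
print("green side",[(x[0],x[1]) for x in mask(I["side"],50,75)[:2]])
out=[cv2.resize(I["scene"][130:270,280:400],None,fx=3.3,fy=3.3,interpolation=2),cv2.resize(I["side"][90:200,190:340],None,fx=2.66,fy=2.66,interpolation=2)]
h=max(o.shape[0] for o in out)
cv2.imwrite("pics/press4.png",np.hstack([cv2.copyMakeBorder(o,0,h-o.shape[0],0,0,0) for o in out]))
E
```

```text
[ 0.4826 -0.3171  0.2426] [ 0.0314  0.9995 -0.0001 -0.0005] 7.675 0.49699324041397813 [ 0.2114  0.4009 -1.0778]
knob [345.8198 148.7791] [0.6307 0.2515]
green side [(np.int32(299), array([53.5853, 11.7324])), (np.int32(91), array([20.8681,  3.6923]))]
```

View pics/press4.png

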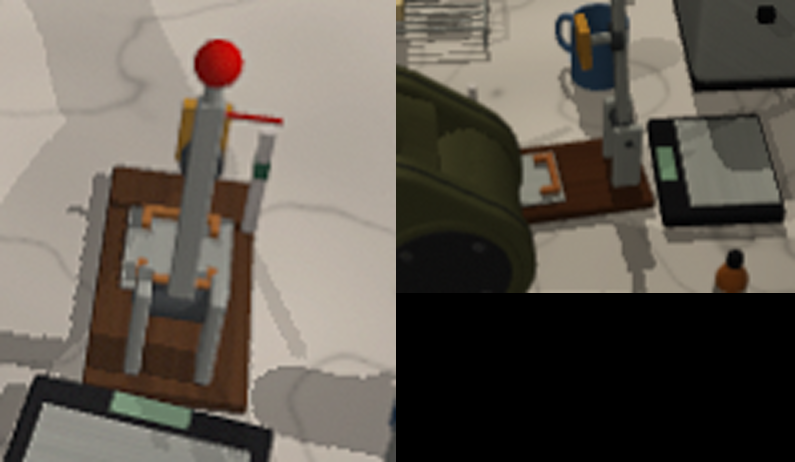

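The crop shows the press base corners at about (113,168), (252,183), (243,412) and (83,383), with the knob at (218,63) and the white post at (265,135)–(250,230). The nest's steel floor with orange fences is at about (178,247).

```bash
python3 - <<'E'
from h import *
from scipy.optimize import least_squares
np.set_printoptions(precision=4,suppress=True)
c=r.get_calibration("scene")
cr=np.array([[113,168],[252,183],[243,412],[83,383]])/3.3+[280,130]
# front(-x): image top is towards robot; image right = +y
L=np.array([[-.11,-.065,.015],[-.11,.065,.015],[.16,.065,.0],[.16,-.065,.0],[.115,0,.3],[-.045,.06,.125]])
px=np.vstack([cr,[345.8,148.8],np.array([265,135])/3.3+[280,130]])
def W(p): 
    q=L.copy(); q[:,:2]=L[:,:2]@np.array([[np.cos(p[2]),np.sin(p[2])],[-np.sin(p[2]),np.cos(p[2])]])+p[:2]; return q
f=lambda p:(proj(c,W(p))-px).ravel()
o=least_squares(f,[.52,.24,0],loss="soft_l1");print(o.x,np.degrees(o.x[2]));print(f(o.x).reshape(-1,2))
E
```

```text
[0.5168 0.2362 0.1304] 7.471207242196694
[[-0.5617 -1.8369]
 [ 0.6439 -0.9602]
 [ 0.428   1.2366]
 [-1.1326  3.1147]
 [-0.1455 -0.0073]
 [ 0.6215 -1.9178]]
```

Emit:
play_rows(
  translation=[
    [0, 0.02, 0],
    [0, 0.045, 0],
    [0, 0.05, 0],
    [0, 0.05, 0],
    [0, 0.05, 0],
    [0, 0.05, 0],
    [0, 0.05, 0],
    [0, 0.05, 0],
    [0, 0.05, 0],
    [0, 0.04, 0],
    [0, 0.02, 0],
    [0, 0, 0],
    [0, 0, 0],
    [0, 0, 0],
    [0, 0, 0],
  ],
  delta_rot=[
    [0, 0, 0],
    [0, 0, 0],
    [0, 0, 0],
    [0, 0, 0],
    [0, 0, 0],
    [0, 0, 0],
    [0, 0, 0],
    [0, 0, 0],
    [0, 0, 0],
    [0, 0, 0],
    [0, 0, 0],
    [0, 0, -5.5],
    [0, 0, -5.5],
    [0, 0, 0],
    [0, 0, 0],
  ],
  grip=[-0.2, -0.2, -0.2, -0.2, -0.2, -0.2, -0.2, -0.2, -0.2, -0.2, -0.2, -0.2, -0.2, -0.2, -0.2],
)

```text
clock: 9.65
tool_pos: [0.513, 0.1561, 0.2424]
eef_rot: [-0.063, 0.998, -0.0, -0.0]
contact_force: [0.2, -0.4, -1.6]
opening: 0.498
finger_force: 20.0
```

```bash
python3 - <<'E'
from h import *
import json
s=r.get_state();print(s["tool_pos"],s["eef_rot"],s["clock"],s["q"])
c=r.get_calibration("wrist");im=r.snapshot("wrist");cv2.imwrite("pics/wrist5.png",im)
json.dump({k:np.array(v).tolist() for k,v in c.items()},open("c5.json","w"))
E
```

```text
[0.51303064 0.1561114  0.24235154] [-6.31979068e-02  9.98000869e-01 -3.79420966e-04 -3.82854505e-04] 9.65 [-0.0096099   0.72197166 -0.62528379  1.88095964  0.61173954  0.73979674
  0.71265885]
```

View pics/wrist5.png

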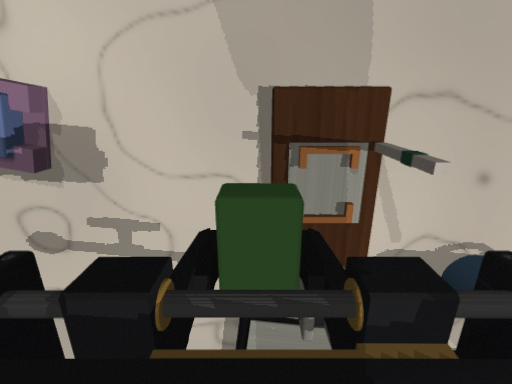

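The wrist picture shows the green bar held between the pads (260,235). The press base front corners are at (273,87) and (388,87), the orange nest fences span (300,150)–(358,222), and the post's mark is at (412,158). The press is square to the tool.

```bash
python3 - <<'E'
from h import *
import json
np.set_printoptions(precision=4,suppress=True,linewidth=150)
c=json.load(open("c5.json")); im=cv2.imread("pics/wrist5.png")
hsv=cv2.cvtColor(im,cv2.COLOR_BGR2HSV)
m=cv2.inRange(hsv,(5,140,120),(18,255,255)); m[:140]=0;m[230:]=0;m[:,:285]=0;m[:,375:]=0
for y in range(144,226,2): 
    x=np.where(m[y])[0]
    if len(x): 
        g=np.split(x,np.where(np.diff(x)>1)[0]+1); print(y,[(int(a[0]),int(a[-1])) for a in g])
# base edges: brown vs. light
for y in (95,105,115,125): 
    g=im[y].astype(int).sum(1); d=np.diff(g); print("row",y,"L",260+np.argmin(d[260:285]),"R",375+np.argmax(d[375:400]))
for x in (285,310,340,370):
    g=im[:,x].astype(int).sum(1); d=np.diff(g); print("col",x,75+np.argmin(d[75:100]))
E
```

```text
148 [(302, 315)]
150 [(302, 336), (349, 356)]
152 [(301, 359)]
154 [(301, 306), (353, 359)]
156 [(301, 306), (353, 358)]
158 [(301, 305), (353, 358)]
160 [(301, 305), (352, 358)]
162 [(301, 305), (352, 357)]
164 [(301, 305), (352, 357)]
166 [(301, 305), (352, 357)]
206 [(347, 352)]
208 [(348, 352)]
210 [(347, 352)]
212 [(347, 351)]
214 [(346, 351)]
216 [(346, 351)]
218 [(304, 351)]
220 [(304, 350)]
222 [(325, 325), (327, 327), (334, 335), (337, 350)]
row 95 L 271 R 390
row 105 L 271 R 388
row 115 L 271 R 387
row 125 L 271 R 385
col 285 86
col 310 85
col 340 86
col 370 85
```

```bash
python3 - <<'E'
from h import *
import json
from scipy.optimize import least_squares
np.set_printoptions(precision=4,suppress=True,linewidth=150)
cw=json.load(open("c5.json")); cs=r.get_calibration("scene")
# (local xyz, pixel, mask u,v)
O=[((-.0385,0,.026),(328,153.5),(0,1)),((.0385,0,.018),(328,217),(0,1)),((-.03,-.0255,.026),(305.8,160),(1,0)),((-.03,.0255,.018),(352.3,160),(1,0)),((.03,.0255,.018),(347,210),(1,0)),
((-.11,-.03,.015),(300,86),(0,1)),((-.11,.04,.015),(365,86),(0,1)),((-.1,-.065,.015),(271.7,95),(1,0)),((-.1,.065,.015),(389.5,95),(1,0)),((-.07,-.065,.015),(271.7,122),(1,0)),((-.07,.065,.015),(386,122),(1,0))]
def T(l,p): cc,ss=np.cos(p[2]),np.sin(p[2]); return np.array([p[0]+cc*l[0]-ss*l[1],p[1]+ss*l[0]+cc*l[1],l[2]])
def f(p,sc=1): 
    e=[((proj(cw,T(l,p))[0]-np.array(u))*np.array(m)).sum() for l,u,m in O]
    return np.array(e+list(sc*(proj(cs,T((.115,0,.3),p))[0]-[345.8,148.8])))
for sc in (1,0):
    o=least_squares(f,[.515,.236,.126],args=(sc,),loss="soft_l1");print(o.x,np.degrees(o.x[2]),"\n",f(o.x))
e,d=np.array(cw["eye"]),0;print(e)
print("nest by tri wrist+scene: knob axis", atz(cs,(345.8,148.8),.3), T((.115,0,.3),o.x))
E
```

```text
[0.5141 0.2366 0.1436] 8.22952578658575 
 [ 0.6499 -2.5254  0.8112 -2.8935 -1.9334  1.0247 -0.3019 -0.4345  1.2936 -0.3703  1.0568  0.9199 -0.5746]
[0.5141 0.2376 0.1571] 9.000614663695101 
 [ 0.7497 -2.4588  1.3392 -2.347  -0.7615  1.5616 -0.7025 -0.7258  1.0817 -0.2951  1.2105  2.0663 -0.4185]
[0.4321 0.1456 0.3247]
nest by tri wrist+scene: knob axis [0.6308 0.2514 0.3   ] [0.6277 0.2556 0.3   ]
```

```bash
python3 - <<'E'
from h import *
import json
from scipy.optimize import least_squares
np.set_printoptions(precision=4,suppress=True,linewidth=150)
cw=json.load(open("c5.json")); cs=r.get_calibration("scene")
O=[((-.0385,0,.026),(328,153.5),(0,1)),((.0385,0,.026),(328,217),(0,1)),((-.03,-.0255,.026),(305.8,160),(1,0)),((-.03,.0255,.026),(352.3,160),(1,0)),((.03,.0255,.026),(347,210),(1,0)),
((-.11,-.03,.015),(300,86),(0,1)),((-.11,.04,.015),(365,86),(0,1)),((-.1,-.065,.015),(271.7,95),(1,0)),((-.1,.065,.015),(389.5,95),(1,0)),((-.07,-.065,.015),(271.7,122),(1,0)),((-.07,.065,.015),(386,122),(1,0))]
def T(l,p): cc,ss=np.cos(p[2]),np.sin(p[2]); return np.array([p[0]+cc*l[0]-ss*l[1],p[1]+ss*l[0]+cc*l[1],l[2]])
def f(p,sc=1): 
    e=[((proj(cw,T(l,p))[0]-np.array(u))*np.array(m)).sum() for l,u,m in O]
    return np.array(e+list(sc*(proj(cs,T((.115,0,.3),p))[0]-[345.8,148.8])))
for sc in (1,0):
    o=least_squares(f,[.515,.236,.126],args=(sc,),loss="soft_l1");print(o.x,np.degrees(o.x[2]),"\n",f(o.x))
im=cv2.imread("pics/wrist5.png")
p=o.x=least_squares(f,[.515,.236,.126],loss="soft_l1").x
for z,col in((.026,(255,0,255)),(.018,(255,255,0))):
    q=proj(cw,[T((a*.0385,b*.0255,z),p) for a,b in((-1,-1),(-1,1),(1,1),(1,-1))]);cv2.polylines(im,[np.round(q*16).astype(int)],True,col,1,4,4)
b=proj(cw,[T((a,b,.015),p) for a,b in((-.11,-.065),(-.11,.065),(.16,.065),(.16,-.065))]);cv2.polylines(im,[np.round(b*16).astype(int)],True,(0,255,0),1,4,4)
for l in((-.045,.06,.015),(-.045,.06,.125)): cv2.circle(im,tuple(np.round(proj(cw,T(l,p))[0]).astype(int).tolist()),2,(0,255,255),-1)
cv2.imwrite("pics/ov5.png",cv2.resize(im[75:275,240:450],None,fx=2.9,fy=2.9,interpolation=cv2.INTER_NEAREST))
E
```

```text
[0.5139 0.236  0.1378] 7.8928192321113535 
 [ 0.361  -0.1663  0.4574 -0.9873 -0.5345  0.5178 -0.4    -0.4433  1.2778 -0.5351  0.8838  0.3538 -0.7256]
[0.5138 0.2361 0.1402] 8.031852419884371 
 [ 0.3199 -0.2031  0.5252 -0.9094 -0.3404  0.5462 -0.541  -0.528   1.2196 -0.5526  0.8917  0.5461 -0.7156]
```

View pics/ov5.png

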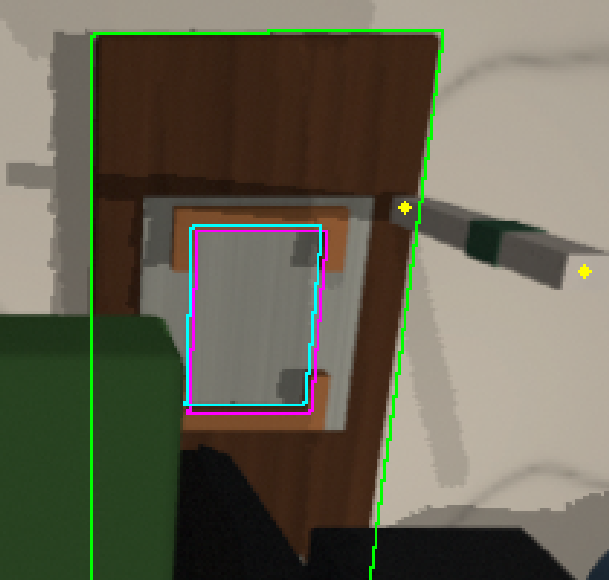

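The overlay fits the nest fences and base to within about 1 mm: nest (0.514, 0.236), yaw 7.9°. Next I measure how the bar sits in the hand.

```bash
python3 - <<'E'
from h import *
import json
np.set_printoptions(precision=4,suppress=True,linewidth=150)
c=json.load(open("c5.json")); im=cv2.imread("pics/wrist5.png")
s=r.get_state();Rt=R.from_quat(s["eef_rot"]).as_matrix();t=np.array(s["tool_pos"])
for off in (.002,.0055,.009):
    q=proj(c,[t+Rt@np.array(v) for v in((off+.034,-.022,.067),(off+.034,.022,.067),(off+.034,-.022,.039),(off+.034,.022,.039))]);print(off,q.round(1).tolist())
g=im[170:235,[235,260,285]].astype(int).sum(2); print(np.c_[np.arange(170,235),g].tolist())
h=cv2.inRange(cv2.cvtColor(im,cv2.COLOR_BGR2HSV),(50,90,20),(75,255,255))
for y in (187,190,195,205,215,225):
    x=np.where(h[y,200:320])[0]+200;print(y,x.min(),x.max())
E
```

```text
0.002 [[222.1, 185.6], [297.4, 185.6], [214.5, 202.5], [305.3, 202.5]]
0.0055 [[221.9, 179.8], [297.7, 179.8], [214.2, 195.7], [305.7, 195.7]]
0.009 [[221.6, 174.0], [298.0, 173.9], [213.8, 188.8], [306.1, 188.7]]
[[170, 512, 315, 85], [171, 512, 320, 88], [172, 512, 357, 82], [173, 508, 357, 80], [174, 511, 355, 76], [175, 503, 354, 74], [176, 494, 357, 77], [177, 484, 356, 76], [178, 478, 360, 81], [179, 467, 358, 79], [180, 462, 359, 83], [181, 480, 360, 120], [182, 470, 346, 119], [183, 194, 209, 97], [184, 106, 104, 103], [185, 101, 102, 108], [186, 101, 101, 109], [187, 101, 108, 103], [188, 107, 102, 108], [189, 105, 103, 106], [190, 108, 112, 108], [191, 105, 103, 110], [192, 105, 106, 105], [193, 106, 110, 109], [194, 107, 107, 112], [195, 110, 106, 106], [196, 110, 113, 113], [197, 121, 118, 120], [198, 135, 128, 125], [199, 136, 138, 133], [200, 131, 138, 131], [201, 136, 134, 135], [202, 138, 136, 137], [203, 142, 140, 139], [204, 138, 133, 139], [205, 140, 138, 138], [206, 139, 141, 138], [207, 141, 139, 139], [208, 139, 137, 138], [209, 138, 136, 139], [210, 138, 137, 142], [211, 137, 138, 136], [212, 136, 141, 136], [213, 135, 136, 138], [214, 135, 139, 138], [215, 133, 138, 136], [216, 139, 137, 137], [217, 139, 135, 138], [218, 136, 138, 139], [219, 135, 140, 134], [220, 136, 139, 140], [221, 137, 138, 139], [222, 135, 139, 134], [223, 139, 135, 138], [224, 136, 136, 140], [225, 136, 138, 136], [226, 139, 137, 140], [227, 135, 136, 137], [228, 139, 136, 135], [229, 139, 136, 138], [230, 136, 138, 136], [231, 138, 137, 138], [232, 136, 135, 137], [233, 136, 140, 139], [234, 138, 137, 137]]
187 222 296
190 221 297
195 218 300
205 216 302
215 217 301
225 217 301
```

Emit:
play_rows(
  translation=[
    [-0.004, 0.02, 0],
    [-0.005, 0.025, 0],
    [-0.0045, 0.022, 0.02],
    [-0.002, 0.0122, 0.03],
    [0, 0, 0.03],
    [0, 0, 0],
    [0, 0, 0],
    [0, 0, 0],
  ],
  delta_rot=[
    [0, 0, -0.6],
    [0, 0, 0],
    [0, 0, 0],
    [0, 0, 0],
    [0, 0, 0],
    [0, 0, 0],
    [0, 0, 0],
    [0, 0, 0],
  ],
  grip=[-0.2, -0.2, -0.2, -0.2, -0.2, -0.2, -0.2, -0.2],
)

```text
clock: 10.7
tool_pos: [0.5182, 0.2382, 0.1641]
eef_rot: [-0.07, 0.998, 0.001, 0.001]
contact_force: [0.2, 0.1, -1.8]
opening: 0.503
finger_force: 20.0
```

```bash
python3 - <<'E'
from h import *
import json
s=r.get_state();t=np.array(s["tool_pos"]);M=R.from_quat(s["eef_rot"]).as_matrix();print(t,s["contact_force"],s["opening"],s["clock"])
print("yaw",np.degrees(np.arctan2(-M[1,0],-M[0,0])),"dx,dy tool",M.T@(np.array([.5184,.2366,.085])-t))
c=r.get_calibration("wrist");im=r.snapshot("wrist");cv2.imwrite("pics/wrist6.png",im)
m=cv2.inRange(cv2.cvtColor(im,cv2.COLOR_BGR2HSV),(5,140,100),(18,255,255));y,x=np.where(m[:240]);print(x.min() if len(x) else 0,x.max() if len(x) else 0,y.min() if len(y) else 0)
E
```

```text
[0.51824231 0.23819831 0.16407396] [ 0.17565958  0.11479975 -1.83301664] 0.503065866758901 10.7
yaw 7.98606684095979 dx,dy tool [ 0.00024746 -0.00169199  0.07907179]
217 298 142
```

View pics/wrist6.png

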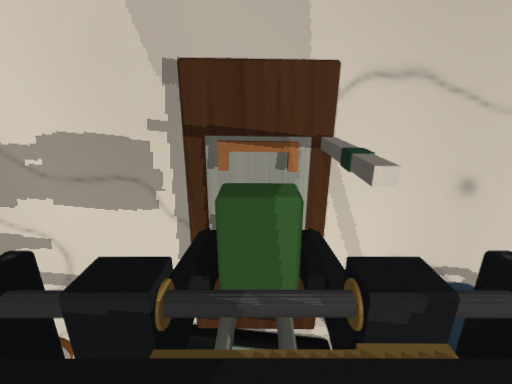

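The wrist picture shows the bar (218–301) centred over the front nest fence (217–298, row 145). The post (365,160) is clear to the right.

Emit:
play_rows(
  translation=[
    [0, 0, 0.015],
    [0, 0, 0.02],
    [0, 0, 0.018],
    [0, 0, 0.008],
    [0, 0, 0],
    [0, 0, 0],
  ],
  delta_rot=[
    [0, 0, 0],
    [0, 0, 0],
    [0, 0, 0],
    [0, 0, 0],
    [0, 0, 0],
    [0, 0, 0],
  ],
  grip=[-0.2, -0.2, -0.2, -0.2, -0.2, -0.2],
)

```text
clock: 11.5
tool_pos: [0.5179, 0.2379, 0.1022]
eef_rot: [-0.07, 0.998, 0.0, 0.0]
contact_force: [0.2, -0.2, -1.3]
opening: 0.498
finger_force: 20.0
```

```bash
python3 - <<'E'
from h import *
s=r.get_state();t=np.array(s["tool_pos"]);M=R.from_quat(s["eef_rot"]).as_matrix();print(t,s["contact_force"],s["opening"],s["clock"])
print("d tool",M.T@(np.array([.5184,.2366,.085])-t))
im=r.snapshot("wrist");cv2.imwrite("pics/wrist7.png",im);hs=cv2.cvtColor(im,cv2.COLOR_BGR2HSV)
m=cv2.inRange(hs,(5,140,100),(18,255,255))[:230]
for y in range(120,230,6):
    x=np.where(m[y])[0];g=np.where(cv2.inRange(hs[y:y+1],(50,90,20),(75,255,255))[0])[0]
    print(y,(x.min(),x.max()) if len(x) else "",(g.min(),g.max()) if len(g) else "")
E
```

```text
[0.51786729 0.23786549 0.1021505 ] [ 0.2148127  -0.18003851 -1.27330608] 0.498300430962359 11.5
d tool [-0.00033696 -0.00133576  0.01715013]
120  
126  
132  
138  
144  
150  
156 (np.int64(203), np.int64(311)) 
162 (np.int64(203), np.int64(313)) 
168 (np.int64(204), np.int64(312)) 
174 (np.int64(204), np.int64(312)) (np.int64(387), np.int64(421))
180 (np.int64(204), np.int64(311)) (np.int64(386), np.int64(434))
186 (np.int64(205), np.int64(311)) (np.int64(222), np.int64(446))
192 (np.int64(205), np.int64(310)) (np.int64(220), np.int64(408))
198  (np.int64(216), np.int64(407))
204 (np.int64(351), np.int64(351)) (np.int64(215), np.int64(406))
210  (np.int64(216), np.int64(405))
216  (np.int64(216), np.int64(301))
222  (np.int64(216), np.int64(301))
228  (np.int64(217), np.int64(301))
```

Emit:
play_rows(
  translation=[
    [0, -0.001, 0.005],
    [0, 0, 0.005],
    [0, 0, 0.004],
    [0, 0, 0.002],
    [0, 0, 0.001],
    [0, 0, 0],
    [0, 0, 0],
  ],
  delta_rot=[
    [0, 0, 0],
    [0, 0, 0],
    [0, 0, 0],
    [0, 0, 0],
    [0, 0, 0],
    [0, 0, 0],
    [0, 0, 0],
  ],
  grip=[-0.2, -0.2, -0.2, -0.2, -0.2, -0.2, -0.2],
)

```text
clock: 12.42
tool_pos: [0.5177, 0.2366, 0.0849]
eef_rot: [-0.07, 0.998, 0.0, 0.0]
contact_force: [-0.5, -0.2, 2.2]
opening: 0.493
finger_force: 20.0
```

Emit:
play_rows(
  translation=[
    [0, 0, 0],
    [0, 0, 0],
    [0, 0, 0],
    [0, 0, 0],
    [0, 0, 0],
  ],
  delta_rot=[
    [0, 0, 0],
    [0, 0, 0],
    [0, 0, 0],
    [0, 0, 0],
    [0, 0, 0],
  ],
  grip=[0.15, 0.25, 0.35, 0.35, 0.35],
)

```text
clock: 13.05
tool_pos: [0.5178, 0.2366, 0.0847]
eef_rot: [-0.07, 0.998, -0.0, 0.0]
contact_force: [0.7, 0.7, -0.7]
opening: 0.673
finger_force: 0.0
```

Emit:
play_rows(
  translation=[
    [0, 0, -0.01],
    [0, 0, -0.02],
    [0, 0, -0.03],
    [0, 0, -0.03],
    [0, 0, -0.03],
    [0, 0, -0.03],
    [0, 0, 0],
    [0, 0, 0],
    [0, 0, 0],
  ],
  delta_rot=[
    [0, 0, 0],
    [0, 0, 0],
    [0, 0, 0],
    [0, 0, 0],
    [0, 0, 0],
    [0, 0, 0],
    [0, 0, 0],
    [0, 0, 0],
    [0, 0, 0],
  ],
  grip=[0.35, 0.35, 0.35, 0.35, 0.35, 0.35, 0.35, 0.35, 0.35],
)

```text
clock: 14.18
tool_pos: [0.5172, 0.2361, 0.2337]
eef_rot: [-0.07, 0.998, -0.001, -0.001]
contact_force: [0.3, -0.4, -0.4]
opening: 0.675
finger_force: 0.0
```

```bash
python3 - <<'E'
from h import *
import json
np.set_printoptions(precision=4,suppress=True)
s=r.get_state();print(s["tool_pos"],s["contact_force"],s["opening"],s["clock"])
c=r.get_calibration("wrist");im=r.snapshot("wrist");cv2.imwrite("pics/wrist8.png",im)
json.dump({k:np.array(v).tolist() for k,v in c.items()},open("c8.json","w"))
hs=cv2.cvtColor(im,cv2.COLOR_BGR2HSV)
m=cv2.inRange(hs,(50,90,20),(75,255,255)); m[:,330:]=0
cn=max(cv2.findContours(m,0,1)[0],key=cv2.contourArea);rc=cv2.minAreaRect(cn);print(rc)
P=np.array([atz(c,p,.046)[:2] for p in cv2.boxPoints(rc)]);a=.138
L=(P-[.5139,.236])@np.array([[np.cos(a),-np.sin(a)],[np.sin(a),np.cos(a)]]);print(L,L.mean(0))
for z in(.018,.046):print(proj(c,[[.5139+np.cos(a)*x-np.sin(a)*y,.236+np.sin(a)*x+np.cos(a)*y,z] for x,y in((-.034,-.022),(-.034,.022),(.034,.022),(.034,-.022))]).round(0).tolist())
for n in["scene","side"]:
    k=r.get_calibration(n);i=r.snapshot(n);cv2.imwrite(f"pics/{n}8.png",i)
    mm=mask(i,0,4)
    if mm: print(n,mm[0][:2],atz(k,mm[0][1],.3))
E
```

```text
[0.5172 0.2361 0.2337] [ 0.3341 -0.4182 -0.4319] 0.6751417614802511 14.175
((259.5, 177.5), (63.0, 41.0), 90.0)
[[-0.0376 -0.021 ]
 [-0.0377  0.0203]
 [ 0.0307  0.0221]
 [ 0.0308 -0.0225]] [-0.0034 -0.0003]
[[240.0, 145.0], [280.0, 146.0], [278.0, 203.0], [241.0, 203.0]]
[[238.0, 150.0], [282.0, 150.0], [280.0, 212.0], [240.0, 212.0]]
scene (np.int32(173), array([345.815 , 148.7919])) [0.6307 0.2515 0.3   ]
side (np.int32(121), array([272.3388,  76.8678])) [0.6265 0.2554 0.3   ]
```

View pics/wrist8.png

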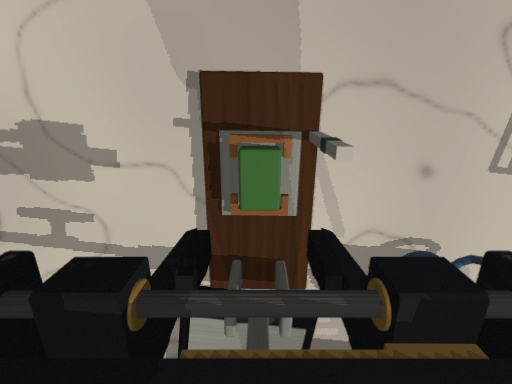

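The wrist picture shows the green bar lying flat inside the orange fences at (260,178), inside (231–290, 137–213), with the hand clear above. Next is the knob.

```bash
python3 - <<'E'
from h import *
np.set_printoptions(precision=4,suppress=True)
k={n:r.get_calibration(n) for n in("scene","side")}
obs=[]
for n in k:
    m=mask(cv2.imread(f"pics/{n}8.png"),0,4)[0];print(n,m[2]);obs.append((k[n],m[1]))
print("tri",tri(obs))
K=np.array([.6278,.2518,.300]);print([proj(k[n],K) for n in k])
t=np.array(r.get_state()["tool_pos"]);M=R.from_quat(r.get_state()["eef_rot"]).as_matrix();print("d",M.T@(tri(obs)-t), M[:,0])
E
```

```text
scene [339 142  15  15]
side [267  71  12  13]
tri [0.6274 0.2523 0.2998]
[array([[346.1727, 148.0811]]), array([[272.9129,  77.5367]])]
d [-0.111   0.0003 -0.066 ] [-0.9902 -0.1394  0.0013]
```

Emit:
play_rows(
  translation=[
    [0, 0, -0.03],
    [0, 0, -0.04],
    [0, 0, -0.04],
    [0, 0, -0.04],
    [0, 0, -0.02],
    [0, 0, 0],
    [0, 0, 0],
  ],
  delta_rot=[
    [0, 0, 0],
    [0, 0, 0],
    [0, 0, 0],
    [0, 0, 0],
    [0, 0, 0],
    [0, 0, 0],
    [0, 0, 0],
  ],
  grip=[0.35, 0.35, 0.35, 0.35, 0.35, 0.35, 0.35],
)

```text
clock: 15.2
tool_pos: [0.5174, 0.2361, 0.4034]
eef_rot: [-0.07, 0.998, -0.001, -0.001]
contact_force: [0.4, -0.8, 0.2]
opening: 0.672
finger_force: 0.0
```

Emit:
play_rows(
  translation=[
    [-0.03, 0, 0],
    [-0.04, 0, 0],
    [-0.03, 0, 0],
    [-0.011, 0, 0],
    [0, 0, 0],
    [0, 0, 0],
    [0, 0, 0],
  ],
  delta_rot=[
    [0, 0, 0],
    [0, 0, 0],
    [0, 0, 0],
    [0, 0, 0],
    [0, 0, 0],
    [0, 0, 0],
    [0, 0, 0],
  ],
  grip=[0.35, 0.35, 0.35, 0.35, 0.35, 0.35, 0.35],
)

```text
clock: 16.08
tool_pos: [0.627, 0.252, 0.4047]
eef_rot: [-0.07, 0.998, -0.0, -0.0]
contact_force: [0.7, 0.0, -0.1]
opening: 0.673
finger_force: 0.0
```

```bash
python3 - <<'E'
from h import *
np.set_printoptions(precision=4,suppress=True)
s=r.get_state();t=np.array(s["tool_pos"]);M=R.from_quat(s["eef_rot"]).as_matrix();print(t,s["eef_rot"],s["q"],"d",M.T@(np.array([.6275,.2521,.345])-t))
k={n:r.get_calibration(n) for n in("scene","side")}
for n in k:
    for m in mask(r.snapshot(n),0,4)[:1]: print(n,m[:3])
E
```

```text
[0.627  0.252  0.4047] [-0.0701  0.9975 -0.0002 -0.0002] [-0.1291  0.7411 -0.6975  1.2332  0.4636  1.3249  0.9069] d [-0.0005  0.      0.0597]
scene (np.int32(171), array([345.7602, 148.8596]), array([339, 142,  15,  15], dtype=int32))
side (np.int32(123), array([272.1951,  77.0325]), array([267,  71,  12,  13], dtype=int32))
```

Emit:
play_rows(
  translation=[
    [0, 0, 0.012],
    [0, 0, 0.018],
    [0, 0, 0.018],
    [0, 0, 0.012],
    [0, 0, 0],
    [0, 0, 0],
    [0, 0, 0],
  ],
  delta_rot=[
    [0, 0, 0],
    [0, 0, 0],
    [0, 0, 0],
    [0, 0, 0],
    [0, 0, 0],
    [0, 0, 0],
    [0, 0, 0],
  ],
  grip=[0.35, 0.35, 0.35, 0.35, 0.35, 0.35, 0.35],
)

```text
clock: 17.05
tool_pos: [0.6279, 0.2523, 0.3455]
eef_rot: [-0.07, 0.998, 0.0, 0.001]
contact_force: [0.5, -0.4, -0.0]
opening: 0.673
finger_force: 0.0
```

Emit:
play_rows(
  translation=[
    [0, 0, 0],
    [0, 0, 0],
    [0, 0, 0],
    [0, 0, 0],
    [0, 0, 0],
    [0, 0, 0],
  ],
  delta_rot=[
    [0, 0, 0],
    [0, 0, 0],
    [0, 0, 0],
    [0, 0, 0],
    [0, 0, 0],
    [0, 0, 0],
  ],
  grip=[-0.5, -0.5, -0.5, -0.5, -0.5, -0.5],
  squeeze=25,
)

```text
clock: 17.8
tool_pos: [0.628, 0.251, 0.3448]
eef_rot: [-0.069, 0.998, -0.001, 0.0]
contact_force: [-0.3, -4.4, 3.3]
opening: 0.356
finger_force: 24.7
```

```bash
python3 - <<'E'
import numpy as np
a=np.linspace(1.5,0.10,20); x=130-215*np.cos(a); z=85+215*np.sin(a)
print([[round(-u/1000,4),0,round(-v/1000,4)] for u,v in zip(np.diff(x),np.diff(z))]); 
for q in (.1,.06,0):print(q,130-215*np.cos(q),85+215*np.sin(q))
E
```

```text
[[np.float64(0.0157), 0, np.float64(0.0017)], [np.float64(0.0156), 0, np.float64(0.0029)], [np.float64(0.0153), 0, np.float64(0.004)], [np.float64(0.015), 0, np.float64(0.0051)], [np.float64(0.0146), 0, np.float64(0.0062)], [np.float64(0.0141), 0, np.float64(0.0073)], [np.float64(0.0135), 0, np.float64(0.0083)], [np.float64(0.0129), 0, np.float64(0.0092)], [np.float64(0.0121), 0, np.float64(0.0102)], [np.float64(0.0114), 0, np.float64(0.011)], [np.float64(0.0105), 0, np.float64(0.0118)], [np.float64(0.0096), 0, np.float64(0.0126)], [np.float64(0.0087), 0, np.float64(0.0133)], [np.float64(0.0077), 0, np.float64(0.0139)], [np.float64(0.0066), 0, np.float64(0.0144)], [np.float64(0.0055), 0, np.float64(0.0148)], [np.float64(0.0044), 0, np.float64(0.0152)], [np.float64(0.0033), 0, np.float64(0.0155)], [np.float64(0.0022), 0, np.float64(0.0157)]]
0.1 -83.92589553477555 106.46418457906805
0.06 -84.61311608606891 97.89226139308059
0 -85.0 85.0
```

Emit:
play_rows(
  translation=[
    [0.016, -0.001, 0.0017],
    [0.0155, 0, 0.003],
    [0.0153, 0, 0.004],
    [0.015, 0, 0.0051],
    [0, 0, 0],
    [0, 0, 0],
  ],
  delta_rot=[
    [0, 0, 0],
    [0, 0, 0],
    [0, 0, 0],
    [0, 0, 0],
    [0, 0, 0],
    [0, 0, 0],
  ],
  grip=[-0.5, -0.5, -0.5, -0.5, -0.5, -0.5],
)

```text
clock: 18.55
tool_pos: [0.5673, 0.2431, 0.3311]
eef_rot: [-0.07, 0.998, 0.001, 0.001]
contact_force: [2.5, 0.4, -1.6]
opening: 0.36
finger_force: 25.0
```

```bash
cat > chk.py <<'E'
from h import *
np.set_printoptions(precision=4,suppress=True)
s=r.get_state();t=np.array(s["tool_pos"]);print(t,s["contact_force"],s["moment"],s["opening"],s["clock"])
import sys
obs=[];k={n:r.get_calibration(n) for n in("scene","side")}
for n in k:
    im=r.snapshot(n);cv2.imwrite(f"pics/{n}_{sys.argv[1]}.png",im)
    for m in mask(im,0,4)[:1]: print(n,m[:3]);obs.append((k[n],m[1]))
p=np.array([.5139,.236]);a=.138;L=lambda w:np.r_[np.array([[np.cos(a),np.sin(a)],[-np.sin(a),np.cos(a)]])@(w[:2]-p),w[2]]*1000
print("tcp press",L(t))
if len(obs)==2: print("knob press",L(tri(obs)))
E
python3 chk.py a
```

```text
[0.5673 0.2431 0.3311] [ 2.5387  0.3975 -1.6477] [-0.0354 -0.5215  0.0541] 0.35968814379304215 18.55
scene (np.int32(162), array([345.9321, 138.358 ]), array([339, 132,  15,  14], dtype=int32))
side (np.int32(6), array([248.1667,  88.1667]), array([247,  87,   3,   3], dtype=int32))
tcp press [ 53.9022  -0.3489 331.1248]
knob press [ 43.628    0.2606 276.3159]
```

Emit:
play_rows(
  translation=[
    [0.0146, 0, 0.0062],
    [0.0141, 0, 0.0073],
    [0.0135, 0, 0.0083],
    [0.0129, 0, 0.0092],
    [0.0121, 0, 0.0102],
    [0.0114, 0, 0.011],
    [0.0105, 0, 0.0118],
    [0.0096, 0, 0.0126],
    [0.0087, 0, 0.0133],
    [0.0077, 0, 0.0139],
    [0.0066, 0, 0.0144],
    [0, 0, 0],
    [0, 0, 0],
  ],
  delta_rot=[
    [0, 0, 0],
    [0, 0, 0],
    [0, 0, 0],
    [0, 0, 0],
    [0, 0, 0],
    [0, 0, 0],
    [0, 0, 0],
    [0, 0, 0],
    [0, 0, 0],
    [0, 0, 0],
    [0, 0, 0],
    [0, 0, 0],
    [0, 0, 0],
  ],
  grip=[-0.5, -0.5, -0.5, -0.5, -0.5, -0.5, -0.5, -0.5, -0.5, -0.5, -0.5, -0.5, -0.5],
)

```text
clock: 20.27
tool_pos: [0.447, 0.2276, 0.2137]
eef_rot: [-0.07, 0.998, 0.002, 0.001]
contact_force: [2.5, 4.4, 1.6]
opening: 0.369
finger_force: 24.7
```

```bash
python3 chk.py b; python3 - <<'E'
from h import *
c=r.get_calibration("scene");a=.138
for x,z in((53.9,286),(-75.3,148)):
    print(proj(c,[.5139+np.cos(a)*x/1e3,.236+np.sin(a)*x/1e3,z/1e3]))
E
```

```text
[0.447  0.2276 0.2137] [2.51   4.3542 1.5639] [ 1.0299 -0.482  -0.0151] 0.36871845274982507 20.275
scene (np.int32(111), array([341.5405, 147.9369]), array([335, 143,  14,  11], dtype=int32))
tcp press [-67.4318   0.9126 213.687 ]
[[345.98396188 137.78667942]]
[[340.40585638 152.38553777]]
```

Emit:
play_rows(
  translation=[
    [0.0055, 0.001, 0.0148],
    [0.0044, 0, 0.0152],
    [0.0033, 0, 0.0155],
    [0.0022, 0, 0.0157],
    [0, 0, 0],
    [0, 0, 0],
    [0, 0, 0],
  ],
  delta_rot=[
    [0, 0, 0],
    [0, 0, 0],
    [0, 0, 0],
    [0, 0, 0],
    [0, 0, 0],
    [0, 0, 0],
    [0, 0, 0],
  ],
  grip=[-0.5, -0.5, -0.5, -0.5, -0.5, -0.5, -0.5],
)

```text
clock: 21.25
tool_pos: [0.4314, 0.2257, 0.1523]
eef_rot: [-0.07, 0.998, 0.001, 0.001]
contact_force: [2.2, 4.6, 3.7]
opening: 0.365
finger_force: 24.5
```

```bash
python3 chk.py c; python3 - <<'E'
from h import *
c=r.get_calibration("scene");a=.138
for A in (.14,.1,.06,0):
    for y in (0,.0): print(A,proj(c,[.5139+np.cos(a)*(.13-.215*np.cos(A)),.236+np.sin(a)*(.13-.215*np.cos(A)),.085+.215*np.sin(A)]))
m=cv2.inRange(cv2.cvtColor(cv2.imread("pics/scene_c.png"),cv2.COLOR_BGR2HSV),(0,90,30),(5,255,255));print(sorted(map(tuple,np.argwhere(m)[:,::-1].tolist()))[-60:])
E
```

```text
[0.4314 0.2257 0.1523] [2.2142 4.5699 3.7367] [ 1.0669 -0.5103 -0.0087] 0.36487594017063846 21.25
scene (np.int32(93), array([339.0968, 161.9247]), array([333, 157,  13,  11], dtype=int32))
tcp press [-83.1612   1.138  152.3405]
0.14 [[339.00829172 160.18743362]]
0.14 [[339.00829172 160.18743362]]
0.1 [[338.64271749 162.35476942]]
0.1 [[338.64271749 162.35476942]]
0.06 [[338.27404488 164.58457378]]
0.06 [[338.27404488 164.58457378]]
0 [[337.71605566 168.03941244]]
0 [[337.71605566 168.03941244]]
[(340, 159), (340, 160), (340, 161), (340, 162), (340, 163), (340, 164), (340, 165), (341, 158), (341, 159), (341, 160), (341, 161), (341, 162), (341, 163), (341, 164), (341, 165), (341, 166), (342, 158), (342, 159), (342, 160), (342, 161), (342, 162), (342, 163), (342, 164), (342, 165), (342, 166), (342, 167), (342, 173), (343, 159), (343, 160), (343, 161), (343, 162), (343, 163), (343, 164), (343, 166), (343, 173), (344, 160), (344, 161), (344, 162), (344, 163), (344, 164), (344, 166), (344, 173), (345, 161), (345, 162), (345, 165), (345, 173), (345, 174), (346, 173), (346, 174), (347, 173), (347, 174), (348, 173), (348, 174), (349, 174), (350, 174), (351, 174), (352, 174), (353, 174), (354, 174), (355, 175)]
```

Emit:
play_rows(
  translation=[
    [0.0005, 0.0005, 0.005],
    [0.0005, 0, 0.005],
    [0, 0, 0.004],
    [0, 0, 0.003],
    [0, 0, 0],
    [0, 0, 0],
    [0, 0, 0],
    [0, 0, 0],
  ],
  delta_rot=[
    [0, 0, 0],
    [0, 0, 0],
    [0, 0, 0],
    [0, 0, 0],
    [0, 0, 0],
    [0, 0, 0],
    [0, 0, 0],
    [0, 0, 0],
  ],
  grip=[-0.5, -0.5, -0.5, -0.5, -0.5, -0.5, -0.5, -0.5],
)

```text
clock: 22.35
tool_pos: [0.4302, 0.2256, 0.1351]
eef_rot: [-0.07, 0.998, 0.001, 0.001]
contact_force: [1.6, 5.8, 6.7]
opening: 0.36
finger_force: 24.1
```

```bash
cat > ptr.py <<'E'
from h import *
import sys
c=r.get_calibration("scene");a=.138
P=lambda x,y,z: proj(c,[.5139+np.cos(a)*x-np.sin(a)*y,.236+np.sin(a)*x+np.cos(a)*y,z])[0].round(1)
for A in (.1,.04,.02,0,-.03): print(A,"knob",P(.13-.215*np.cos(A),0,.085+.215*np.sin(A)),"ptr",P(-.045,.02,.085+.175*np.sin(A)),P(-.045,.045,.085+.175*np.sin(A)))
im=cv2.imread(f"pics/scene_{sys.argv[1]}.png");h=cv2.cvtColor(im,cv2.COLOR_BGR2HSV)
red=cv2.inRange(h,(0,90,30),(5,255,255))|cv2.inRange(h,(172,90,30),(180,255,255))
gr=cv2.inRange(h,(60,80,15),(95,255,255)); gr[:,:335]=0;gr[:,375:]=0;gr[:150]=0;gr[200:]=0
for x in range(340,368):
    print(x,np.where(red[140:200,x])[0]+140,np.where(gr[:,x])[0])
E
python3 chk.py d; echo; python3 ptr.py c | tail -26; python3 ptr.py d
```

```text
[0.4302 0.2256 0.1351] [1.6159 5.7873 6.731 ] [ 1.0452 -0.4816 -0.0181] 0.3601358430431504 22.35
scene (np.int32(90), array([338.2778, 166.2   ]), array([332, 162,  13,  10], dtype=int32))
tcp press [-84.3543   1.2339 135.062 ]

342 [158 159 160 161 162 163 164 165 166 167 173] []
343 [159 160 161 162 163 164 165 166 173] []
344 [160 161 162 163 164 165 166 173] []
345 [161 162 163 164 165 173 174] []
346 [173 174] []
347 [173 174] []
348 [173 174] []
349 [174] []
350 [174] []
351 [174] []
352 [174] []
353 [174] []
354 [174] []
355 [175] []
356 [] []
357 [] [180 181 182 183]
358 [] [180 181 182 183]
359 [] [180 181 182 183]
360 [] [180 181 182 183]
361 [] []
362 [] []
363 [] []
364 [] []
365 [] []
366 [] []
367 [] []
0.1 knob [338.6 162.4] ptr [345.2 172.9] [354.2 173.9]
0.04 knob [338.1 165.7] ptr [344.6 175.8] [353.6 176.8]
0.02 knob [337.9 166.9] ptr [344.5 176.7] [353.4 177.8]
0 knob [337.7 168. ] ptr [344.3 177.7] [353.3 178.8]
-0.03 knob [337.4 169.8] ptr [344.1 179.1] [353.  180.2]
340 [162 163 164 165 166 167 168 169] []
341 [162 163 164 165 166 167 168 169 170 171] []
342 [163 164 165 166 167 168 169 170 171 176 177] []
343 [164 165 166 167 168 169 170 176 177] []
344 [166 167 168 169 170 176 177] [171]
345 [176 177] []
346 [177] []
347 [177] []
348 [177] []
349 [177 178] []
350 [178] []
351 [178] []
352 [178] []
353 [178] []
354 [178] []
355 [178] []
356 [] []
357 [] [180 181 182 183]
358 [] [180 181 182 183]
359 [] [180 181 182 183]
360 [] [180 181 182 183]
361 [] []
362 [] []
363 [] []
364 [] []
365 [] []
366 [] []
367 [] []
```

```bash
cat > sub.py <<'E'
from h import *
import sys
c=r.get_calibration("scene");a=.138
P=lambda x,y,z: proj(c,[.5139+np.cos(a)*x-np.sin(a)*y,.236+np.sin(a)*x+np.cos(a)*y,z])[0]
for n in sys.argv[1:]:
    im=cv2.imread(f"pics/scene_{n}.png").astype(float); w=np.clip(im[:,:,2]-np.maximum(im[:,:,0],im[:,:,1])-25,0,None)[171:186]
    rows=np.arange(171,186)[:,None]; X=np.arange(347,355); obs=(w[:,347:355]*rows).sum(0)/w[:,347:355].sum(0)
    As=np.linspace(-.08,.16,241); best=[]
    for A in As:
        p,q=P(-.045,.02,.085+.175*np.sin(A)),P(-.045,.05,.085+.175*np.sin(A)); best.append(np.mean(obs-(p[1]+(X-p[0])*(q[1]-p[1])/(q[0]-p[0]))))
    print(n,obs.round(2),"a",As[np.argmin(np.abs(best))])
    g=np.clip(im[:,:,1]-im[:,:,2],0,None)[176:188,356:362];print((g*np.arange(176,188)[:,None]).sum()/g.sum(),(g*np.arange(356,362)).sum()/g.sum())
for x in(-.039,-.045,-.051):
    print("mark pred",x,P(x,.06,.085))
E
python3 sub.py c d
```

```text
c [174.46 174.39 174.25 174.   174.2  174.05 174.17 174.29] a 0.085
181.34072580645162 358.73387096774195
d [177.98 177.98 178.14 177.8  178.14 178.   178.   178.  ] a 0.008999999999999994
181.32938856015778 358.7396449704142
mark pred -0.039 [358.62499466 180.78553494]
mark pred -0.045 [358.63707324 179.41568963]
mark pred -0.051 [358.64880628 178.05537979]
```

Emit:
play_rows(
  translation=[
    [0, 0, 0.002],
    [0, 0, 0.0015],
    [0, 0, 0.001],
    [0, 0, 0],
    [0, 0, 0],
    [0, 0, 0],
    [0, 0, 0],
  ],
  delta_rot=[
    [0, 0, 0],
    [0, 0, 0],
    [0, 0, 0],
    [0, 0, 0],
    [0, 0, 0],
    [0, 0, 0],
    [0, 0, 0],
  ],
  grip=[-0.5, -0.5, -0.5, -0.5, -0.5, -0.5, -0.5],
)

```text
clock: 23.32
tool_pos: [0.4301, 0.2256, 0.1307]
eef_rot: [-0.07, 0.998, 0.001, 0.001]
contact_force: [1.5, 4.4, 7.4]
opening: 0.36
finger_force: 24.0
```

```bash
python3 chk.py e; python3 sub.py e; python3 chk.py f;python3 sub.py f
```

```text
[0.4301 0.2256 0.1307] [1.5331 4.4333 7.426 ] [ 0.9949 -0.4397  0.0322] 0.3604467570199518 23.325
scene (np.int32(88), array([338.5114, 167.3977]), array([333, 163,  12,  10], dtype=int32))
tcp press [-84.4051   1.2033 130.6583]
e [178.62 179.   179.06 178.78 179.12 179.   179.   179.  ] a -0.009999999999999995
181.35515873015873 358.7281746031746
mark pred -0.039 [358.62499466 180.78553494]
mark pred -0.045 [358.63707324 179.41568963]
mark pred -0.051 [358.64880628 178.05537979]
[0.4301 0.2256 0.1307] [1.5778 5.525  6.9411] [ 0.9776 -0.46    0.057 ] 0.3635130637409334 23.425
scene (np.int32(87), array([338.2414, 167.3793]), array([332, 163,  13,  10], dtype=int32))
tcp press [-84.3961   1.2396 130.6622]
f [178.62 178.78 179.16 178.78 179.24 179.   179.   179.  ] a -0.009999999999999995
181.33467741935485 358.73387096774195
mark pred -0.039 [358.62499466 180.78553494]
mark pred -0.045 [358.63707324 179.41568963]
mark pred -0.051 [358.64880628 178.05537979]
```

```bash
python3 - <<'E'
from h import *
print(r.finish_job()); print(r.get_state()["clock"])
E
```

```text
the job is handed in; nothing more can be done
None
the job is handed in; nothing more can be done
```

I laid the green bar flat in the nest and handed the job in with the gripper holding the lever level (within about 0.01 rad by the pointer and hand height), the knob pushing back at about 7 N. I handed it in soon after 23.4 s of the 72 s. I did not re-check the other bars and worktop items at the end.

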